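Tap home the loose key wedge of a tapestry loom

ROBOT

A 7-joint arm with a two-finger parallel gripper is mounted at the origin on the work surface. World frame = base frame: x ahead of the robot, y to its left, z up, the work surface at z = 0. Lengths are in m, angles in rad, forces in N, time in s.
With the tool pointing down it reaches from about 0.425 to 0.875 m from the base axis. Payload 4.7 kg.
Tool frame: the origin (TCP) lies at the very end of the fingers, on their centre line; the grasp point (between the pads) lies 19 mm behind it; z points along the fingers, y is the line along which they close (so a half turn about z gives the same grasp; the last joint's range is limited). The gripper opens to 87 mm and grips with 3 to 60 N. Pads are 19 mm wide; open, the fingers measure 117 mm over their backs; the gripper's body (75 mm by 190 mm) begins 51 mm behind the grasp point.
Start: joints at [1.239, 0.321, -0.07, 1.45, 0.023, 1.371, -0.057], TCP at [0.22, -0.612, 0.186] pointing down, gripper open.
Joint ranges: [-2.86, 2.86], [-0.3, 2.09], [-1.38, 1.24], [0.06, 2.45], [-1.56, 4.7], [0.09, 2.05], [-2.69, 2.69]. Speed limits (rad/s): [2.57, 2.57, 3.14, 3.14, 3.14, 3.14, 3.14].

INTERFACE

Orientations are given as a rotation vector (axis times angle).
In Python, from bench import get_state, get_image, get_calibration, close_job gives the robot as it stands.
- The arm moves only by the shell command python3 -m crank 'ROWS' [FORCE]. ROWS is JSON, a list of rows, each a list of 5 numbers: the opening, from 0 (shut) to 1 (fully open), then the shift along the world's x, y, z in units of 0.2 m (1.0 is 0.2 m), then the turn about the world's z in units of 2 pi rad (1.0 is 2 pi rad). A call has 1 to 5 rows; each row is the pose to reach, as a shift and turn from the pose commanded when the call began, turning the shorter way round; what a row does not reach only later rows make up. A row lasts 1/8 s, in which the tool goes at most 62.5 mm and 10.7 degrees, less where a joint would pass 70% of its speed; a pose out of reach is approached as far as the arm can. A call with a number of a shift or a turn outside -1 to 1 is refused whole. A call with a gripper value outside its range is refused whole. The fingers move at their own pace and stop on an object; FORCE is the grip in N (left out, the last holds). Time passes only in rows, so rows that repeat a pose let the fingers close. It gives the time, the measured TCP pose, the force, the opening and the grip force at its end, in the units of the state.
- get_state(): the state, without advancing time (a new reading comes with each control period).
- get_image(name): name is "scene" or "top"; returns the picture (420x560x3 uint8, red, green, blue); there is no depth.
- get_calibration(name): a dict with "fovy" (degrees; the focal length in pixels is half the picture's height over the tangent of half this angle, whatever the lens; pixels are square), "cx", "cy" (the principal point, pixels), "R" (3x3) and "t" (3): a world point X has camera coordinates R X + t. Camera axes: x right, y down, z forward; pixel columns grow to the right and rows downward; lengths in m; the calibration is good to about 2 mm. A picture is of the moment at which its call begins. get_calibration takes no time and is no camera call.
- close_job(): hands the job in; it is judged then, once.
The state is a dict: "time": time; "joint_positions": joint angles; "qd": joint speeds; "joint_torque": joint torques, N m; "position": TCP position; "tool_rot": TCP orientation; "ft_force": force on the tool from outside, world axes, zero at the start; "torque": the same for the moment, N m; "grip_width": opening from 0.0 (shut) to 1.0 (fully open); "grip_force": force on a finger pad.
Only numpy, scipy, OpenCV 4.12 (cv2) and the standard library are available. Lean on these libraries where they do the work, as an engineer would, in place of code of your own. Each camera call takes 0.05 s, during which the arm holds its last target. There are 200 camera calls.

TASK

One key wedge of the tapestry loom, at the front-left corner, is still loose and sticks out. Pick up the wooden mallet and tap the wedge in on its butt end with a few short blows, drawing the mallet clear of the wedge between blows, until it is fully home and goes no further; then lay the mallet back down on the bare table and let go. Drive the wedge with the mallet only, not with the gripper, and leave the other things lying where they are.

Things in the scene. Friction and masses are not known exactly. Their poses are not given: they have to be found in the camera images.
- loom: Heavy wooden tapestry frame loom lying flat, it does not shift: two pale beams (380 mm along y, 32 mm wide, tops 76 mm high, brass pins on them) joined by two darker side bars. Origin: on the table under the front beam's front face (robot side), at the front-left joint. x away from the robot into the frame, y left, z up. Front beam x 0 to 32, y -340 to 40 mm; back beam x 292 to 324 mm.
- tenon (a point): Centre of the front-left tenon's outer end, axes as the loom's: the side bar's slotted tenon, 36 mm wide (y) and 36 high, 44 mm above the table, sticks 43 to 47 mm out of the front beam towards the robot (the wedge draws it out as it goes in, closing the bar's shoulder gap). A dark wedge passes along y through each of the four tenons, against the beam's outer face; three are home.
- wedge: The loose dark wedge, front-left, 103 mm long, 22 mm high, 27 mm wide at the butt, 14 at the tip. Origin: centre of the flat butt face to be struck, 44 mm above the table, 13.5 mm in front of the front beam. Axes as the loom's: the butt faces +y (left, past the beam's end); it is driven along -y. At home the butt is at y +58 mm in the loom's frame, before that farther left.
- drive (a joint): How far the loose wedge has been driven, in m: it starts between 0 and 0.010 and 0.030 is fully home, a dead stop. It slides only along the slot, does not spring back, and takes 6 N of friction plus about 30 N per m/s to move.
- mallet: Wooden mallet, 200 to 330 g, lying level. Head 46 (x) by 84 (y) by 46 mm (z); the striking faces are its ends at y +42 and -42 mm, use either. Straight flat-sided handle 22 mm wide (y), 26 high, its axis 23 mm above the table, from the head to x -183 mm; end knob 46 mm across, to x -211 mm. Origin: centre of the head's underside; x points from handle to head, z up.
- mallet_head (a point): Centre of the mallet's head, 23 mm above its underside.
- mallet_grip (a point): Point in the middle of the mallet's handle 60 mm from the head's centre towards the knob, near the balance point; a good place to grip across the 22 mm width.
- spare_wedge: Spare dark wedge of the same size lying on the table in front of the loom; not needed. Origin: centre of its underside.
- shuttle: Flat stick shuttle, 230 by 36 by 6 mm, lying inside the loom frame; not needed. Origin: centre of its underside.
- beater: Dark wooden tapestry beater (fork with seven teeth), 180 mm long, 14 mm thick, lying on the table in front of the loom, to the right; not needed. Origin: underside, between handle and head.
- spool_mint: Empty mint green spool, 44 mm across, 70 mm tall, standing right of the loom; not needed. Origin: centre of its underside.
- spool_peach: Empty peach spool of the same size; not needed. Origin: centre of its underside.
- bead_jar: Closed jar, 64 mm across, 85 mm tall, standing right of the loom; not needed. Origin: centre of its underside.
There are look-alikes about, which are no part of the job. Of the things that look like the mallet, the larger one is meant.

How it is judged:
By the outcome, as a careful person would: the job done as asked, in the order asked, and still so for the second after the job is handed in, with the robot touching nothing.
It also fails if it takes over 48 s, if anything falls off the work surface, if the arm or the gripper's body presses on something with over 40 N, if the wrist force passes 120 N, or if a joint passes its speed limit or range.

## Working session

There is one attempt and no reset: what is moved stays moved. The work goes in short steps, Python scripts to look and compute and a shell command to move; the robot and the scene stay as the last step left them, time stands still between calls to the robot, and variables do not carry over. Pictures are saved under pics/ and viewed, at most 10 in all, crops included, and the job is handed in when it is done.

```bash
mkdir -p pics; python3 - <<'E'
from bench import *
import cv2,numpy as np
for n in("scene","top"):
    cv2.imwrite(f"pics/{n}0.png",cv2.cvtColor(get_image(n),cv2.COLOR_RGB2BGR)); c=get_calibration(n); print(n,c['fovy'],c['cx'],c['cy'],np.round(c['R'],4).tolist(),np.round(c['t'],4).tolist())
print(c.keys());print(get_state())
E
```

```text
scene 54.47505387831163 275.8544618003534 208.70289025826116 [[0.7673, 0.6412, -0.0125], [0.4925, -0.6016, -0.6289], [-0.4107, 0.4763, -0.7774]] [-0.4259, -0.2629, 1.6142]
top 57.96307867568612 279.30709362286404 203.8125477602266 [[-0.0146, -0.9999, -0.0079], [-0.9886, 0.0156, -0.15], [0.1501, 0.0056, -0.9886]] [-0.0068, 0.587, 1.0232]
dict_keys(['fovy', 'cx', 'cy', 'R', 't'])
{'time': 0.1, 'joint_positions': array([ 1.23912499,  0.32174983, -0.07008407,  1.45157529,  0.0226091 ,
        1.37081558, -0.0569099 ]), 'qd': array([ 0.0020928 , -0.00166723,  0.00042063, -0.00131962,  0.00135542,
        0.00068207, -0.00073339]), 'joint_torque': array([-1.89978864e-04, -4.92571449e+01, -4.06030426e-01, -3.13398886e+01,
       -6.43422687e-02,  3.95156094e-02,  6.35659649e-05]), 'position': array([ 0.22005108, -0.61100668,  0.18545914]), 'tool_rot': array([-3.09306547e+00, -5.40170238e-01,  6.36477282e-04]), 'ft_force': array([ 0.0050175 , -0.02738131,  0.29819992]), 'torque': array([-0.00467917,  0.02322209,  0.02130445]), 'grip_force': 0.0, 'grip_width': 1.001430417608561}
```

View pics/scene0.png

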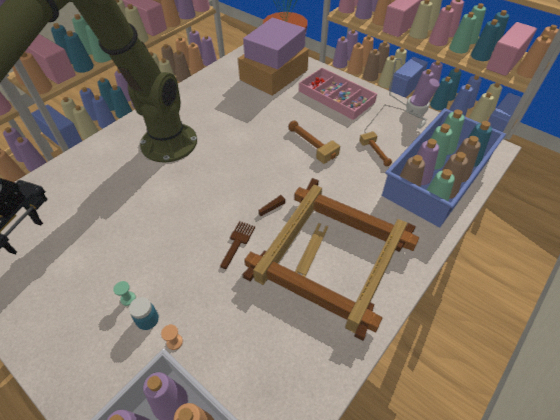

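View pics/top0.png

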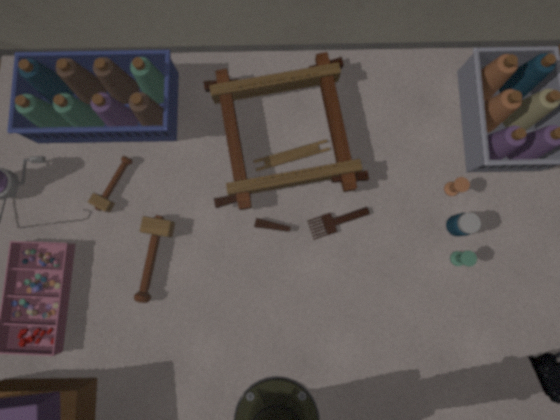

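The top view shows the large mallet with its head near (156,227) and knob near (142,297). The loose wedge is near (224,201), at the loom's front-left corner. I'll enlarge that area.

```bash
python3 - <<'E'
import cv2,numpy as np
a=cv2.imread('pics/top0.png')
def crop(x,y,w,h,s):
    c=cv2.resize(a[y:y+h,x:x+w],None,fx=s,fy=s,interpolation=cv2.INTER_CUBIC)
    c=(255*(c/255.)**.55).astype('uint8')
    for i in range(0,w,10):
        cv2.line(c,(i*s,0),(i*s,6 if (x+i)%50 else 16),(0,0,255),1)
        if (x+i)%50==0: cv2.putText(c,str(x+i),(i*s,28),0,.4,(0,0,255))
    for i in range(0,h,10):
        cv2.line(c,(0,i*s),(6 if (y+i)%50 else 16,i*s),(0,0,255),1)
        if (y+i)%50==0: cv2.putText(c,str(y+i),(18,i*s+4),0,.4,(0,0,255))
    return c
cv2.imwrite('pics/c1.png',crop(120,160,160,150,4)) 
a=cv2.imread('pics/scene0.png')
cv2.imwrite('pics/c2.png',crop(250,110,160,110,5))
E
```

```text
(no output)
```

View pics/c1.png

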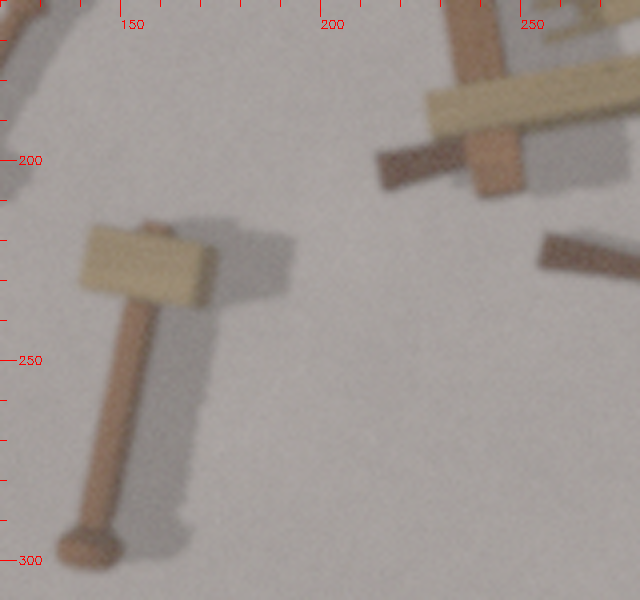

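View pics/c2.png

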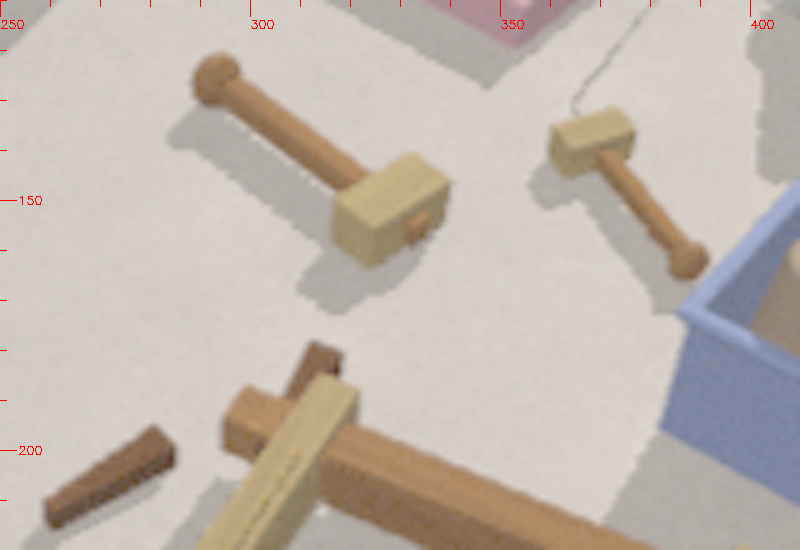

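The top crop shows:
- Mallet head top face with crop corners (93,226), (205,245), (195,307) and (80,287).
- Knob centred at (90,549).
- Wedge butt top edge from (377,153) to (386,190).
- Tenon end near (501,194), and the beam's front corner at (433,138).

In the scene crop, the butt's top corners are (313,342) and (342,353).

```bash
cat > h.py <<'E'
import numpy as np
from bench import get_calibration
def ray(n,u,v,z):
    c=get_calibration(n); f=210/np.tan(np.radians(c['fovy'])/2); R=np.array(c['R']); t=np.array(c['t'])
    C=-R.T@t; d=R.T@np.array([(u-c['cx'])/f,(v-c['cy'])/f,1]); return C+d*(z-C[2])/d[2]
def T(x,y,z): return ray('top',(x+.5)/4-.5+120,(y+.5)/4-.5+160,z)
def S(x,y,z): return ray('scene',(x+.5)/5-.5+250,(y+.5)/5-.5+110,z)
E
python3 - <<'E'
from h import *
np.set_printoptions(precision=4,suppress=True)
P=lambda n,v:print(n,v[:2])
hc=[T(x,y,.046) for x,y in((93,226),(205,245),(195,307),(80,287))]
for p in hc:P('head',p)
P('headc',np.mean(hc,0)); print(np.linalg.norm(hc[0]-hc[1]),np.linalg.norm(hc[1]-hc[2]))
hs=[S(x,y,.046) for x,y in((412,152),(450,183),(374,228),(333,203))]
for p in hs:P('headS',p)
P('headcS',np.mean(hs,0))
P('knob',T(90,549,.023));P('knobS',S(217,80,.023))
P('handle nearhead',T(140,305,.036))
P('butt',T(377,153,.055));P('butt',T(386,190,.055));P('buttS',S(313,342,.055));P('buttS',S(342,353,.055))
P('beam corner',T(433,138,.076));P('beamtopback',T(427,92,.076));P('beam640',T(640,112,.076));P('beamend',ray('top',367,175,.076))
P('tenon',T(478,196,.062));P('tenon',T(525,190,.062))
P('spare butt',T(545,250,.027))
E
```

```text
head [0.5576 0.3675]
head [0.543  0.2884]
head [0.4998 0.2941]
head [0.5149 0.3749]
headc [0.5288 0.3312]
0.08043125439751209 0.043599850675742
headS [0.5208 0.3729]
headS [0.5625 0.3624]
headS [0.5468 0.2875]
headS [0.5078 0.29  ]
headcS [0.5345 0.3282]
knob [0.3347 0.3691]
knobS [0.3373 0.368 ]
handle nearhead [0.5025 0.3359]
butt [0.6048 0.167 ]
butt [0.5786 0.1605]
buttS [0.5852 0.1606]
buttS [0.6068 0.1649]
beam corner [0.6111 0.1249]
beamtopback [0.6433 0.1292]
beam640 [ 0.6269 -0.0174]
beamend [ 0.6585 -0.2588]
tenon [0.5724 0.0955]
tenon [0.5761 0.063 ]
spare butt [0.5378 0.0518]
```

```bash
python3 -m crank '[[1,0.25,0.25,0,-0.02],[1,0.5,0.5,0,-0.04],[1,0.75,0.75,0,-0.06],[1,1,1,0,-0.0856],[1,1,1,0,-0.0856]]'
python3 -m crank '[[1,0.13,0.25,0,0],[1,0.25,0.5,0,0],[1,0.38,0.75,0,0],[1,0.5,1,0,0]]'
python3 -m crank '[[1,0,0.25,0,0],[1,0,0.5,0,0],[1,0,0.75,0,0],[1,0,1,0,0]]'
```

```text
time: 0.72
position: [0.4233, -0.4075, 0.1862]
tool_rot: [-3.126, 0.295, -0.001]
ft_force: [-1.0, 0.4, -0.5]
grip_width: 0.999
grip_force: 0.0
time: 1.23
position: [0.5207, -0.2097, 0.1861]
tool_rot: [3.127, -0.301, -0.001]
ft_force: [0.7, -0.2, -0.7]
grip_width: 0.997
grip_force: 0.0
time: 1.72
position: [0.5198, -0.01, 0.1862]
tool_rot: [3.127, -0.301, -0.001]
ft_force: [0.8, -0.3, 0.9]
grip_width: 1.003
grip_force: 0.0
```

```bash
python3 -m crank '[[1,0,0.25,0,0],[1,0,0.5,0,0],[1,0,0.75,0,0],[1,0,1,0,0]]'
python3 -m crank '[[1,-0.07,0.25,0,0],[1,-0.14,0.5,0,0],[1,-0.2,0.75,0,0],[1,-0.2,0.75,-0.25,0],[1,-0.2,0.75,-0.4,0]]'
python3 - <<'E'
from bench import *
import cv2,numpy as np
a=[cv2.cvtColor(get_image(n),cv2.COLOR_RGB2BGR) for n in("top","scene")]
b=[cv2.resize(a[0][180:320,100:240],(560,560)),cv2.resize(a[1][80:180,260:360],(560,560))][0:2]
c=cv2.resize(np.hstack(b),(800,400));cv2.imwrite('pics/g.png',(255*(c/255.)**.6).astype('uint8'))
E
```

```text
time: 2.22
position: [0.5199, 0.1897, 0.1862]
tool_rot: [3.127, -0.302, -0.0]
ft_force: [1.0, 0.3, -0.1]
grip_width: 1.001
grip_force: 0.0
time: 2.85
position: [0.4788, 0.3384, 0.104]
tool_rot: [3.126, -0.298, -0.004]
ft_force: [-0.4, -1.1, -0.2]
grip_width: 1.001
grip_force: 0.0
```

View pics/g.png

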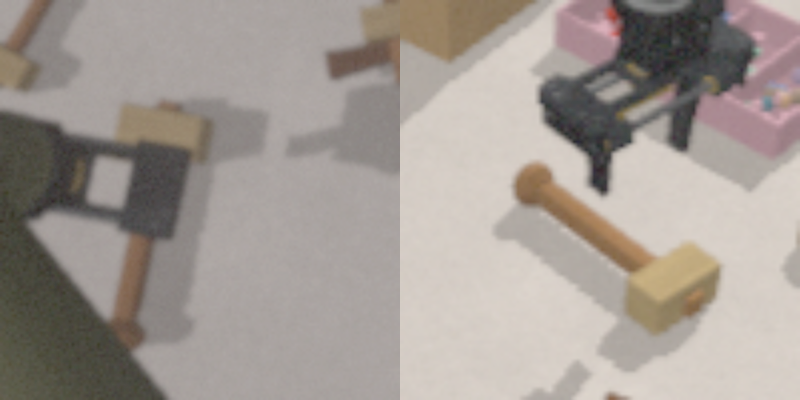

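The fingers straddle the handle behind the head, as intended. I'll descend and grip.

```bash
python3 -m crank '[[1,0,0,-0.25,0],[1,0,0,-0.4,0],[1,0,0,-0.5,0],[1,0,0,-0.5,0],[0.45,0,0,-0.5,0]]' 60
python3 -m crank '[[0,0,0,0,0],[0,0,0,0,0],[0,0,0,0,0],[0,0,0,0,0]]' 60
python3 -m crank '[[0,0,0,0.1,0],[0,0,0,0.2,0],[0,0,0,0.3,0],[0,0,0,0.3,0]]' 60
```

```text
time: 3.58
position: [0.4814, 0.3394, 0.0081]
tool_rot: [-3.126, 0.301, -0.003]
ft_force: [0.1, -0.7, 0.2]
grip_width: 0.948
grip_force: 0.0
time: 4.08
position: [0.4804, 0.3384, 0.0066]
tool_rot: [3.127, -0.301, 0.0]
ft_force: [0.5, 0.4, -0.7]
grip_width: 0.524
grip_force: 0.0
time: 4.58
position: [0.4819, 0.3397, 0.0694]
tool_rot: [-3.124, 0.301, -0.006]
ft_force: [0.1, -0.1, -0.3]
grip_width: 0.065
grip_force: 0.0
```

The fingers closed slowly, so I lifted before they had gripped. I'll reopen above the handle, go down again and wait for the grip.

```bash
python3 -m crank '[[0.8,0,0,0.05,0],[0.8,0,0,0.05,0],[0.8,0,0,0.05,0],[0.8,0,0,0.05,0],[0.8,0,0,0.05,0]]'
python3 -m crank '[[0.8,0,0,0,0],[0.8,0,0,0,0],[0.8,0,0,0,0]]'
```

```text
time: 5.2
position: [0.4801, 0.3383, 0.0761]
tool_rot: [3.127, -0.301, -0.001]
ft_force: [-0.3, 0.8, 0.0]
grip_width: 0.545
grip_force: 0.0
time: 5.58
position: [0.4803, 0.3385, 0.0765]
tool_rot: [3.127, -0.301, -0.0]
ft_force: [-0.2, 0.5, -0.5]
grip_width: 0.787
grip_force: 0.0
```

```bash
python3 - <<'E'
from bench import *
import cv2,numpy as np
a=[cv2.cvtColor(get_image(n),cv2.COLOR_RGB2BGR) for n in("top","scene")]
b=[cv2.resize(a[0][180:320,100:240],(560,560)),cv2.resize(a[1][80:180,260:360],(560,560))][0:2]
c=cv2.resize(np.hstack(b),(800,400));cv2.imwrite('pics/g2.png',(255*(c/255.)**.6).astype('uint8'))
E
```

```text
(no output)
```

View pics/g2.png

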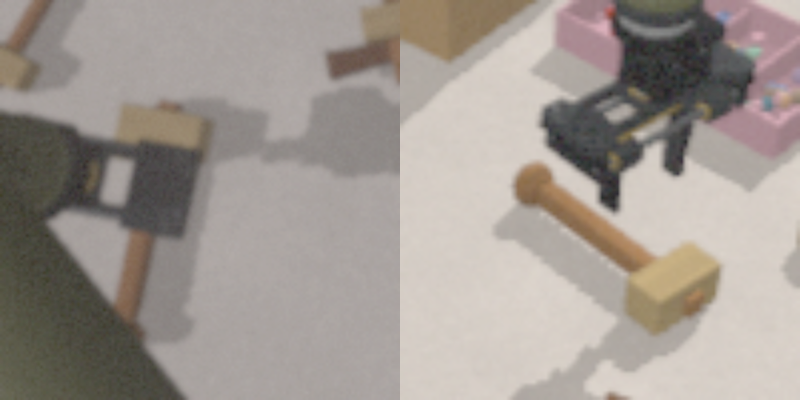

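The mallet hasn't moved and the fingers are open above it.

```bash
python3 -m crank '[[0.8,0,0,-0.2,0],[0.8,0,0,-0.35,0],[0.5,0,0,-0.35,0],[0,0,0,-0.35,0],[0,0,0,-0.35,0]]' 60
python3 -m crank '[[0,0,0,0,0],[0,0,0,0,0],[0,0,0,0,0],[0,0,0,0,0],[0,0,0,0,0]]' 60
```

```text
time: 6.3
position: [0.4814, 0.3393, 0.0082]
tool_rot: [-3.126, 0.301, -0.004]
ft_force: [0.0, -0.1, -0.7]
grip_width: 0.541
grip_force: 0.0
time: 6.92
position: [0.4803, 0.3384, 0.0064]
tool_rot: [3.127, -0.301, -0.0]
ft_force: [0.3, 0.4, -0.0]
grip_width: 0.027
grip_force: 0.0
```

```bash
python3 - <<'E'
from bench import *
import cv2,numpy as np
print({k:v for k,v in get_state().items() if k in('grip_width','grip_force','ft_force','position')})
a=[cv2.cvtColor(get_image(n),cv2.COLOR_RGB2BGR) for n in("top","scene")]
b=[cv2.resize(a[0][180:320,100:240],(560,560)),cv2.resize(a[1][80:180,260:360],(560,560))][0:2]
c=cv2.resize(np.hstack(b),(800,400));cv2.imwrite('pics/g3.png',(255*(c/255.)**.6).astype('uint8'))
E
```

```text
{'position': array([0.48027062, 0.33842649, 0.00644036]), 'ft_force': array([ 0.29170224,  0.35303359, -0.04871294]), 'grip_force': 0.0, 'grip_width': 0.026859894500258073}
```

View pics/g3.png

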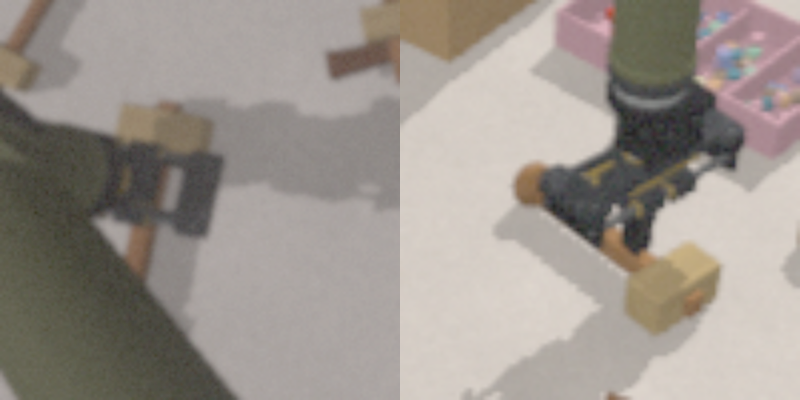

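The gripper is around the handle region, but the width reads nearly shut. I'll project the measured TCP and the expected mallet outline into an enlarged view.

```bash
python3 - <<'E'
from bench import *
import cv2,numpy as np
def pj(n,X):
    c=get_calibration(n);f=210/np.tan(np.radians(c['fovy'])/2);p=np.array(c['R'])@X+c['t'];return np.array([c['cx']+f*p[0]/p[2],c['cy']+f*p[1]/p[2]])
yx=np.array([.982,-.191,0]);yy=np.array([.191,.982,0]);s=get_state();P=s['position'];out=[]
for n,(x,y,w,h) in(('top',(125,200,80,110)),('scene',(280,95,80,110))):
    a=cv2.cvtColor(get_image(n),cv2.COLOR_RGB2BGR);k=5
    c=cv2.resize(a[y:y+h,x:x+w],None,fx=k,fy=k,interpolation=cv2.INTER_CUBIC);c=(255*(c/255.)**.6).astype('uint8')
    q=lambda X:tuple(int(v) for v in (pj(n,X)-[x,y]+.5)*k)
    cv2.drawMarker(c,q(P),(0,0,255),0,14); cv2.drawMarker(c,q(P+[0,0,.019]),(0,255,255),0,14)
    H=np.array([.5316,.330,.023])
    for d in(-.011,.011): cv2.line(c,q(H+yy*d-yx*.023+[0,0,.013]),q(H+yy*d-yx*.183+[0,0,.013]),(0,255,0),1)
    out.append(c)
cv2.imwrite('pics/g4.png',np.hstack(out));print(s['grip_width'],s['grip_force'],s['time'])
E
```

```text
0.010014003531099634 0.0 7.025
```

View pics/g4.png

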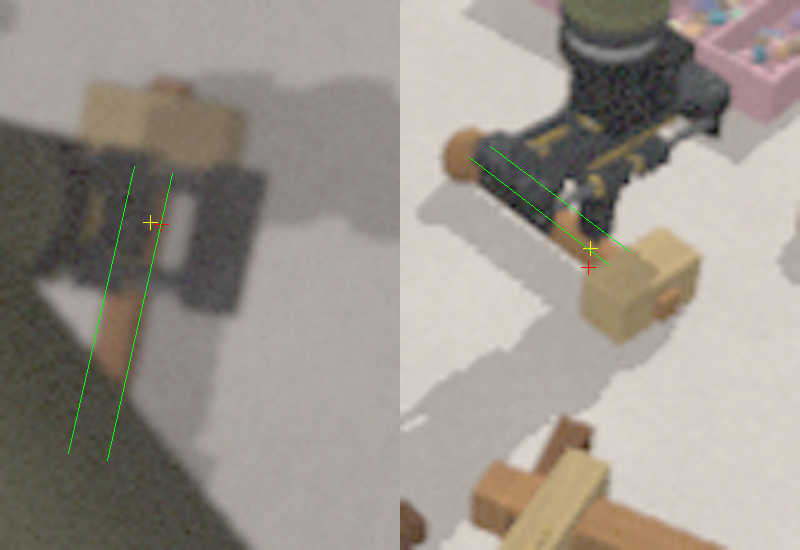

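The TCP marker sits on the handle, yet no finger shows on the near (-y) side. I'll check this numerically against picture g2, where the finger tips are at (612,208) and (675,172).

```bash
python3 - <<'E'
from h import *
from bench import get_state
def pj(n,X):
    c=get_calibration(n);f=210/np.tan(np.radians(c['fovy'])/2);p=np.array(c['R'])@X+c['t'];return np.array([c['cx']+f*p[0]/p[2],c['cy']+f*p[1]/p[2]])
yy=np.array([.191,.982,0]);P=np.array([.4803,.3385,.0765])
for d in(-.035,0,.035):
    p=pj('scene',P+yy*d); print(d,'expected g2 xy',(p-[260,80])*4+[400,0])
for q in((612,208),(675,172)):
    u=(np.array(q)-[400,0])/4+[260,80]
    for z in(.0765,.10): print(q,z,ray('scene',*u,z))
def tri(a,b):
    A=[];B=[]
    for n,u in(('top',a),('scene',b)):
        o=ray(n,*u,0);e=ray(n,*u,.2);d=(e-o)/np.linalg.norm(e-o);M=np.eye(3)-np.outer(d,d);A.append(M);B.append(M@o)
    return np.linalg.solve(sum(A),sum(B))
print('slab',tri((171,248),(305,132)))
print('g2 slab', tri((100+165/400*140,180+190/400*140),(260+45,80+30)))
s=get_state();print(s['position'],s['grip_width'],s['joint_positions'])
E
```

```text
-0.035 expected g2 xy [606.0758894  232.09738097]
0 expected g2 xy [633.98698767 215.95261324]
0.035 expected g2 xy [661.40167422 200.09498763]
(612, 208) 0.0765 [0.45773119 0.33464999 0.0765    ]
(612, 208) 0.1 [0.47315773 0.31159418 0.1       ]
(675, 172) 0.0765 [0.47325662 0.41434848 0.0765    ]
(675, 172) 0.1 [0.48832111 0.38943413 0.1       ]
slab [0.46659856 0.26502494 0.12612775]
g2 slab [0.4647403  0.26552545 0.22168761]
[0.48028482 0.33845552 0.00646862] 0.00749359985676827 [-0.11825172  0.42128733 -0.65075947  1.78466358  0.29245592  1.03384469
 -2.64114355]
```

```bash
python3 -m crank '[[0.8,0,0,0.3,0],[0.8,0,0,0.3,0],[0.8,0,0,0.3,0],[0.8,0,0,0.3,0],[0.8,0,0,0.3,0]]'
python3 -m crank '[[0.7,0,0,0,0],[0.7,0,0,0,0],[0.7,0,0,0,0]]'
python3 - <<'E'
from h import *
from bench import *
import cv2
for z in (.02,.03,.04,.05): print(z,ray('scene',319,142,z))
yy=np.array([.191,.982,0]);s=get_state();P=s['position'];print(P,s['grip_width']);out=[]
def pj(n,X):
    c=get_calibration(n);f=210/np.tan(np.radians(c['fovy'])/2);p=np.array(c['R'])@X+c['t'];return np.array([c['cx']+f*p[0]/p[2],c['cy']+f*p[1]/p[2]])
n='scene';x,y,w,h=280,75,80,80;k=7
a=cv2.cvtColor(get_image(n),cv2.COLOR_RGB2BGR)
c=cv2.resize(a[y:y+h,x:x+w],None,fx=k,fy=k,interpolation=cv2.INTER_CUBIC);c=(255*(c/255.)**.45).astype('uint8')
q=lambda X:tuple(int(v) for v in (pj(n,X)-[x,y]+.5)*k)
for d in(-.031,0,.031):
    for z,col in((0,(0,0,255)),(.019,(0,255,255)),(.03,(0,255,0))): cv2.drawMarker(c,q(P+yy*d+[0,0,z]),col,0,8)
cv2.imwrite('pics/g5.png',c)
E
```

```text
time: 7.75
position: [0.4796, 0.3379, 0.0653]
tool_rot: [3.126, -0.301, -0.003]
ft_force: [0.0, 0.5, 0.2]
grip_width: 0.489
grip_force: 0.0
time: 8.12
position: [0.4803, 0.3385, 0.0664]
tool_rot: [3.127, -0.301, -0.0]
ft_force: [-0.6, 0.7, -0.2]
grip_width: 0.695
grip_force: 0.0
0.02 [0.4735398  0.35761447 0.02      ]
0.03 [0.47960723 0.34810857 0.03      ]
0.04 [0.48567467 0.33860266 0.04      ]
0.05 [0.4917421  0.32909675 0.05      ]
[0.48026311 0.33847695 0.06642757] 0.6948618968796747
```

View pics/g5.png

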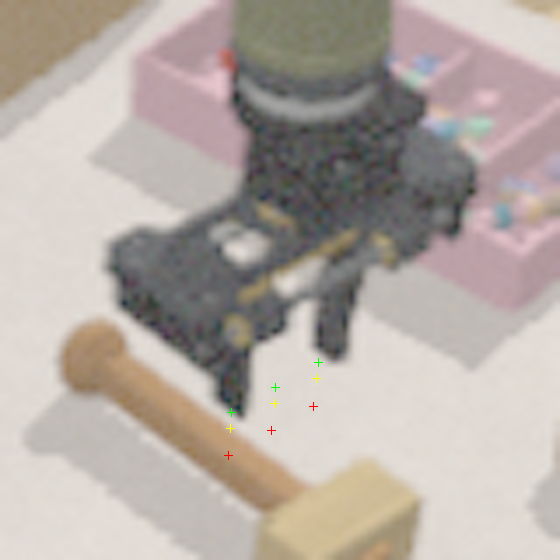

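The picture shows the real finger tips, at (235,415) and (337,357), about 30 mm above where the reported TCP projects. The green +30 mm markers land on them. So I have to command about 30 mm lower, and I'll do it in stages while watching the force.

```bash
python3 -m crank '[[0.7,0,0,-0.2,0],[0.7,0,0,-0.33,0],[0.7,0,0,-0.37,0],[0.7,0,0,-0.37,0]]' 60
python3 -m crank '[[0.6,0,0,-0.03,0],[0.5,0,0,-0.06,0],[0.4,0,0,-0.06,0],[0.4,0,0,-0.06,0]]' 60
```

```text
time: 8.68
position: [0.4803, 0.3386, -0.0074]
tool_rot: [3.127, -0.301, -0.001]
ft_force: [-0.4, -0.1, 0.3]
grip_width: 0.703
grip_force: 0.0
time: 9.18
position: [0.4804, 0.3386, -0.0193]
tool_rot: [-3.127, 0.301, -0.0]
ft_force: [-0.2, -0.0, 0.3]
grip_width: 0.425
grip_force: 0.0
```

```bash
python3 -m crank '[[0.1,0,0,0,0],[0,0,0,0,0],[0,0,0,0,0],[0,0,0,0,0]]' 60
python3 -m crank '[[0,0,0,0,0]]' 60
```

```text
time: 9.68
position: [0.4805, 0.3388, -0.0193]
tool_rot: [-3.127, 0.301, -0.001]
ft_force: [0.7, 1.3, 0.9]
grip_width: 0.246
grip_force: 60.0
time: 9.8
position: [0.4805, 0.3388, -0.0193]
tool_rot: [-3.127, 0.301, -0.001]
ft_force: [0.6, 2.1, 0.3]
grip_width: 0.25
grip_force: 60.0
```

The mallet is gripped: width 0.25 (22 mm) at 60 N. I'll lift it, turn it to the loom's yaw and hold it off the wedge's butt.

```bash
python3 -m crank '[[0,0,0,0.1,0],[0,0,0,0.2,0],[0,0.08,-0.18,0.25,0.017],[0,0.17,-0.36,0.25,0.034],[0,0.26,-0.56,0.25,0.05]]'
python3 -m crank '[[0,0,0,-0.05,0],[0,0,0,-0.1,0],[0,0,0,-0.145,0],[0,0,0,-0.145,0]]'
python3 - <<'E'
from bench import *
import cv2,numpy as np
a=[cv2.cvtColor(get_image(n),cv2.COLOR_RGB2BGR) for n in("top","scene")]
b=[cv2.resize(a[0][155:255,150:250],(400,400),interpolation=2),cv2.resize(a[1][125:225,270:370],(400,400),interpolation=2)]
cv2.imwrite('pics/s1.png',(255*(np.hstack(b)/255.)**.55).astype('uint8'))
E
```

```text
time: 10.42
position: [0.5334, 0.2258, 0.0324]
tool_rot: [-3.135, -0.198, -0.003]
ft_force: [0.7, 0.5, -1.5]
grip_width: 0.248
grip_force: 60.0
time: 10.92
position: [0.5309, 0.2274, 0.0006]
tool_rot: [3.135, 0.195, -0.003]
ft_force: [0.0, -0.3, -2.2]
grip_width: 0.244
grip_force: 60.0
```

View pics/s1.png

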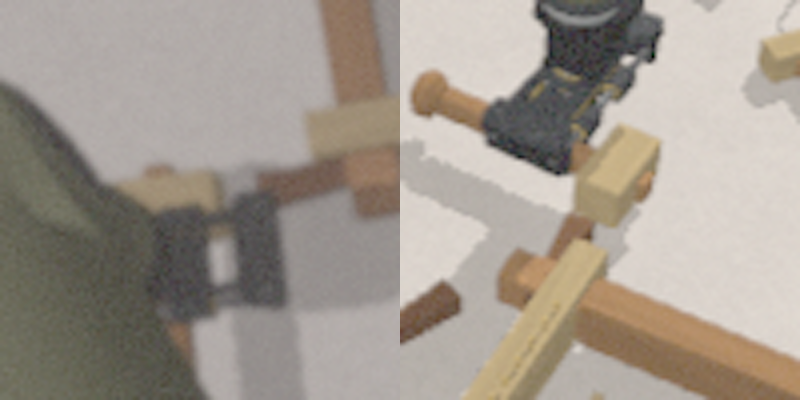

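The top half shows the head's striking face just left of the wedge butt (260,190), and the scene half shows the head in line with the wedge. I'll check the corners numerically.

```bash
python3 - <<'E'
from h import *
np.set_printoptions(precision=4,suppress=True)
C=np.array([.6111,.1249]);xh=np.array([.993,.12]);yh=np.array([-.12,.993])
def L(p): d=p[:2]-C; return np.array([d@xh, d@yh+.04])
for u in((605,125),(660,145),(627,195),(577,172)):
    print('scene head',L(ray('scene',(u[0]-400+.5)/4-.5+270,(u[1]+.5)/4-.5+125,.067)))
print('top head far-right',L(ray('top',213.5/4-.5+150,172.5/4-.5+155,.067)))
for u in((258,178),(268,206)): print('butt top',L(ray('top',(u[0]+.5)/4-.5+150,(u[1]+.5)/4-.5+155,.055)))
print('butt scene',L(ray('scene',(576-400+.5)/4-.5+270,213.5/4-.5+125,.055)))
print('expected centre',L(np.array([.5309,.2274])+.052*xh))
E
```

```text
scene head [-0.0441  0.1791]
scene head [0.0092 0.1827]
scene head [0.0139 0.1134]
scene head [-0.0361  0.1145]
top head far-right [0.0014 0.1108]
butt top [-0.0048  0.0823]
butt top [-0.0254  0.0775]
butt scene [-0.0176  0.0817]
expected centre [-0.0153  0.1514]
```

The geometry agrees: the striking face is about 29 mm from the butt and centred on it. First blow now.

```bash
python3 -m crank '[[0,0.012,-0.1,0,0],[0,0.023,-0.19,0,0]]'; python3 -m crank '[[0,-0.012,0.1,0,0],[0,-0.018,0.15,0,0],[0,-0.018,0.15,0,0]]'
python3 - <<'E'
from bench import *
import cv2
for n in('top','scene'): cv2.imwrite(f'pics/b1{n}.png',cv2.cvtColor(get_image(n),cv2.COLOR_RGB2BGR))
E
```

```text
time: 11.28
position: [0.5367, 0.1918, 0.0021]
tool_rot: [-3.131, -0.197, -0.002]
ft_force: [-0.3, 9.7, -2.1]
grip_width: 0.25
grip_force: 60.2
time: 11.65
position: [0.5331, 0.2195, 0.0017]
tool_rot: [-3.135, -0.195, -0.0]
ft_force: [0.2, -0.7, -2.3]
grip_width: 0.248
grip_force: 60.0
```

```bash
python3 -m crank '[[0,0.011,-0.09,0,0],[0,0.022,-0.18,0,0]]'; python3 -m crank '[[0,-0.012,0.1,0,0],[0,-0.018,0.15,0,0],[0,-0.018,0.15,0,0]]'
python3 -m crank '[[0,0.01,-0.085,0,0],[0,0.02,-0.175,0,0]]'; python3 -m crank '[[0,-0.012,0.1,0,0],[0,-0.018,0.15,0,0],[0,-0.018,0.15,0,0]]'
```

```text
time: 12.0
position: [0.5376, 0.1827, 0.0015]
tool_rot: [-3.133, -0.193, -0.0]
ft_force: [-1.0, 10.3, -2.4]
grip_width: 0.246
grip_force: 60.2
time: 12.38
position: [0.534, 0.2124, 0.0015]
tool_rot: [3.135, 0.193, -0.0]
ft_force: [0.8, 0.2, -1.4]
grip_width: 0.249
grip_force: 60.0
time: 12.62
position: [0.538, 0.1763, 0.0013]
tool_rot: [-3.135, -0.191, 0.001]
ft_force: [-0.0, 8.4, -1.3]
grip_width: 0.247
grip_force: 60.2
time: 13.0
position: [0.5345, 0.2072, 0.0015]
tool_rot: [3.135, 0.193, -0.0]
ft_force: [0.0, -0.2, -2.7]
grip_width: 0.244
grip_force: 60.0
```

```bash
python3 -m crank '[[0,0.01,-0.085,0,0],[0,0.02,-0.168,0,0]]'; python3 -m crank '[[0,-0.012,0.1,0,0],[0,-0.018,0.15,0,0],[0,-0.018,0.15,0,0]]'
```

```text
time: 13.25
position: [0.5372, 0.1747, 0.0012]
tool_rot: [-3.132, -0.192, 0.004]
ft_force: [-6.6, 21.1, -1.3]
grip_width: 0.248
grip_force: 61.3
time: 13.62
position: [0.5349, 0.2034, 0.0014]
tool_rot: [3.135, 0.192, -0.0]
ft_force: [-0.4, 0.7, -2.2]
grip_width: 0.253
grip_force: 60.0
```

The force jumped to 21 N, so the wedge is probably at the stop. I'll give one slightly deeper confirming blow, then measure the butt.

```bash
python3 -m crank '[[0,0.01,-0.085,0,0],[0,0.02,-0.164,0,0],[0,0.02,-0.164,0,0]]'; python3 -m crank '[[0,-0.012,0.1,0,0],[0,-0.024,0.2,0,0],[0,-0.03,0.25,0,0],[0,-0.03,0.25,0,0]]'
python3 - <<'E'
from bench import *
from h import *
import cv2
for n in('top','scene'): cv2.imwrite(f'pics/b2{n}.png',cv2.cvtColor(get_image(n),cv2.COLOR_RGB2BGR))
C=np.array([.6111,.1249]);xh=np.array([.993,.12]);yh=np.array([-.12,.993])
c=get_calibration('top')
def pj(n,X):
    c=get_calibration(n);f=210/np.tan(np.radians(c['fovy'])/2);p=np.array(c['R'])@X+c['t'];return np.array([c['cx']+f*p[0]/p[2],c['cy']+f*p[1]/p[2]])
ys=np.arange(.040,.100,.002)
for n in('top','scene'):
  for f in('0','b2'):
    a=cv2.imread(f'pics/{n}0.png' if f=='0' else f'pics/b2{n}.png').astype('f4')
    r=[]
    for y in ys:
        p=C+xh*(-.0135)+yh*(y-.04); u=pj(n,np.array([*p,.055]))
        r.append(int(cv2.getRectSubPix(a,(1,1),tuple(float(v) for v in u)).mean()))
    print(n,f,dict(zip((ys*1000).round().astype(int).tolist(),r)))
E
```

```text
time: 14.0
position: [0.5378, 0.1761, 0.0018]
tool_rot: [-3.127, -0.197, -0.001]
ft_force: [-1.6, 12.2, -3.1]
grip_width: 0.247
grip_force: 60.3
time: 14.5
position: [0.533, 0.2203, 0.0014]
tool_rot: [3.135, 0.192, -0.0]
ft_force: [0.0, -0.1, -2.6]
grip_width: 0.248
grip_force: 60.0
top 0 {40: 43, 42: 44, 44: 43, 46: 42, 48: 42, 50: 43, 52: 43, 54: 43, 56: 43, 58: 46, 60: 43, 62: 41, 64: 38, 66: 39, 68: 40, 70: 40, 72: 42, 74: 44, 76: 45, 78: 42, 80: 52, 82: 66, 84: 83, 86: 99, 88: 107, 90: 111, 92: 112, 94: 112, 96: 112, 98: 111}
top b2 {40: 45, 42: 45, 44: 44, 46: 43, 48: 43, 50: 44, 52: 45, 54: 48, 56: 53, 58: 62, 60: 68, 62: 72, 64: 71, 66: 64, 68: 58, 70: 54, 72: 54, 74: 50, 76: 49, 78: 54, 80: 53, 82: 51, 84: 50, 86: 50, 88: 53, 90: 58, 92: 64, 94: 71, 96: 74, 98: 74}
scene 0 {40: 67, 42: 62, 44: 58, 46: 60, 48: 61, 50: 58, 52: 58, 54: 58, 56: 57, 58: 55, 60: 54, 62: 55, 64: 56, 66: 56, 68: 56, 70: 57, 72: 58, 74: 63, 76: 71, 78: 82, 80: 110, 82: 141, 84: 170, 86: 175, 88: 178, 90: 179, 92: 180, 94: 179, 96: 178, 98: 178}
scene b2 {40: 58, 42: 57, 44: 57, 46: 59, 48: 62, 50: 64, 52: 70, 54: 78, 56: 87, 58: 108, 60: 124, 62: 135, 64: 141, 66: 143, 68: 147, 70: 148, 72: 143, 74: 126, 76: 108, 78: 93, 80: 89, 82: 87, 84: 86, 86: 85, 88: 86, 90: 89, 92: 89, 94: 89, 96: 89, 98: 88}
```

The butt edge moved from about 82 mm to about 58 mm, which is home. With the static push at 12 N (above the 6 N friction) it moved no further. One more firm blow will rule out any remaining travel.

```bash
python3 -m crank '[[0,0.014,-0.12,0,0],[0,0.031,-0.26,0,0]]'; python3 -m crank '[[0,-0.012,0.1,0,0],[0,-0.024,0.2,0,0],[0,-0.036,0.3,0,0],[0,-0.036,0.3,0,0]]'
python3 - <<'E'
from bench import *
from h import *
import cv2
for n in('top','scene'): cv2.imwrite(f'pics/b3{n}.png',cv2.cvtColor(get_image(n),cv2.COLOR_RGB2BGR))
C=np.array([.6111,.1249]);xh=np.array([.993,.12]);yh=np.array([-.12,.993])
def pj(n,X):
    c=get_calibration(n);f=210/np.tan(np.radians(c['fovy'])/2);p=np.array(c['R'])@X+c['t'];return np.array([c['cx']+f*p[0]/p[2],c['cy']+f*p[1]/p[2]])
ys=np.arange(.046,.070,.002)
for f in('b2','b3'):
    a=cv2.imread(f'pics/{f}scene.png').astype('f4'); r=[]
    for y in ys:
        p=C+xh*(-.0135)+yh*(y-.04); r.append(int(cv2.getRectSubPix(a,(1,1),tuple(map(float,pj('scene',np.array([*p,.055]))))).mean()))
    print(f,r)
# mallet head segmentation in scene: pale wood blob near expected
a=cv2.imread('pics/b3scene.png'); hsv=cv2.cvtColor(a,cv2.COLOR_BGR2HSV)
P=get_state()['position']; H=P[:2]+.052*xh; u=pj('scene',np.array([*H,.067])); print('expect head top centre px',u, hsv[int(u[1]),int(u[0])])
x0,y0=int(u[0])-22,int(u[1])-22; h=hsv[int(u[1]),int(u[0])].astype(int)
m=((abs(hsv[...,0].astype(int)-h[0])<5)&(abs(hsv[...,1].astype(int)-h[1])<35)&(abs(hsv[...,2].astype(int)-h[2])<18)).astype('uint8')
n,l,st,ce=cv2.connectedComponentsWithStats(m); k=l[int(u[1]),int(u[0])]; print(st[k],ce[k])
ct=cv2.findContours((l==k).astype('uint8'),0,2)[0][0]; b=cv2.boxPoints(cv2.minAreaRect(ct)); print(b)
for q in b: print(ray('scene',*map(float,q),.067)[:2])
E
```

```text
time: 14.85
position: [0.5364, 0.1731, 0.0013]
tool_rot: [-3.128, -0.194, 0.006]
ft_force: [-12.9, 36.6, 1.6]
grip_width: 0.253
grip_force: 61.8
time: 15.35
position: [0.5316, 0.2298, 0.0015]
tool_rot: [-3.135, -0.195, 0.0]
ft_force: [0.1, -0.9, -1.6]
grip_width: 0.248
grip_force: 59.7
b2 [59, 62, 64, 70, 78, 87, 108, 124, 135, 141, 143, 147, 148]
b3 [59, 58, 58, 67, 77, 89, 109, 125, 134, 134, 134, 136, 140]
expect head top centre px [324.51782368 163.73425251] [ 19 125 165]
[317 156  18  17 150] [325.74666667 164.22666667]
[[316.8074  169.35782]
 [324.99545 154.1514 ]
 [334.47708 159.2569 ]
 [326.28903 174.46332]]
[0.57919704 0.19419485]
[0.55684263 0.27417417]
[0.59809407 0.27406771]
[0.61888001 0.19499056]
```

The butt edge hasn't shifted after a 36 N blow, so the wedge is fully home. The head is still where expected in the grip. I'll lay the mallet back where it came from.

```bash
python3 -m crank '[[0,0,0.08,0.08,0],[0,-0.08,0.2,0.12,-0.015],[0,-0.16,0.36,0.12,-0.032],[0,-0.256,0.54,0.12,-0.05],[0,-0.256,0.54,0.1,-0.05]]'; python3 -m crank '[[0,0,0,-0.08,0],[0,0,0,-0.14,0],[0,0,0,-0.18,0],[0,0,0,-0.19,0],[0,0,0,-0.19,0]]'; python3 -m crank '[[0,0,0,-0.006,0],[0,0,0,-0.012,0],[0,0,0,-0.012,0]]'
```

```text
time: 16.08
position: [0.4785, 0.3427, 0.0235]
tool_rot: [-3.124, 0.291, -0.001]
ft_force: [0.6, -0.4, -1.6]
grip_width: 0.247
grip_force: 59.7
time: 16.7
position: [0.4809, 0.3369, -0.0165]
tool_rot: [-3.127, 0.302, 0.0]
ft_force: [0.4, 0.4, -2.5]
grip_width: 0.247
grip_force: 59.7
time: 17.08
position: [0.4807, 0.3371, -0.0188]
tool_rot: [-3.127, 0.301, -0.0]
ft_force: [0.2, 0.6, -2.2]
grip_width: 0.25
grip_force: 59.7
```

```bash
python3 -m crank '[[0,0,0,-0.006,0],[0,0,0,-0.006,0]]'; python3 -m crank '[[0.3,0,0,0,0],[0.5,0,0,0,0],[0.7,0,0,0,0],[0.7,0,0,0,0],[0.7,0,0,0,0]]'
```

```text
time: 17.32
position: [0.4809, 0.3372, -0.0193]
tool_rot: [3.127, -0.301, 0.001]
ft_force: [-0.7, -1.6, 5.3]
grip_width: 0.249
grip_force: 59.7
time: 17.95
position: [0.4807, 0.337, -0.0202]
tool_rot: [3.127, -0.301, -0.0]
ft_force: [-0.6, -0.1, 0.9]
grip_width: 0.646
grip_force: 0.0
```

The mallet touched down at -0.0193, as at the pickup, and is released. I'll raise the gripper and check the mallet by image difference against the start.

```bash
python3 -m crank '[[0.7,0,0,0.2,0],[0.7,0,0,0.45,0],[0.7,0,0,0.7,0],[0.7,0,0,0.95,0],[0.7,0,0,0.95,0]]'
python3 -m crank '[[0.7,-0.1,-0.25,0,0],[0.7,-0.1,-0.5,0,0],[0.7,-0.1,-0.75,0,0],[0.7,-0.1,-1,0,0]]'
python3 -m crank '[[0.7,0,-0.3,0,0],[0.7,0,-0.6,0,0],[0.7,0,-1,0,0],[0.7,0,-1,0,0]]'
python3 - <<'E'
from bench import *
import cv2,numpy as np
for n in('scene','top'):
    a=cv2.cvtColor(get_image(n),cv2.COLOR_RGB2BGR);b=cv2.imread(f'pics/{n}0.png')
    d=(cv2.absdiff(cv2.GaussianBlur(a,(3,3),0),cv2.GaussianBlur(b,(3,3),0)).max(2)>28).astype('uint8')
    k,l,s,c=cv2.connectedComponentsWithStats(d)
    print(n,[tuple(map(int,q)) for q in s[1:] if q[4]>8])
    cv2.imwrite(f'pics/e{n}.png',a)
# template shift of the mallet in scene and top
for n,(x,y,w,h) in(('scene',(285,118,58,48)),('top',(132,208,48,96))):
    a=cv2.imread(f'pics/e{n}.png');b=cv2.imread(f'pics/{n}0.png')
    r=cv2.matchTemplate(a[y-10:y+h+10,x-10:x+w+10],b[y:y+h,x:x+w],cv2.TM_CCOEFF_NORMED);q=cv2.minMaxLoc(r);print(n,q[1],np.array(q[3])-10)
E
```

```text
time: 18.58
position: [0.483, 0.3392, 0.1748]
tool_rot: [-3.122, 0.301, -0.011]
ft_force: [0.1, 0.6, -0.6]
grip_width: 0.696
grip_force: 0.0
time: 19.08
position: [0.4599, 0.1351, 0.1689]
tool_rot: [3.126, -0.301, -0.002]
ft_force: [0.6, 0.2, 0.6]
grip_width: 0.699
grip_force: 0.0
time: 19.58
position: [0.4594, -0.0676, 0.1687]
tool_rot: [3.125, -0.312, -0.003]
ft_force: [0.3, 0.1, -1.0]
grip_width: 0.695
grip_force: 0.0
scene [(0, 0, 143, 116, 4742), (116, 0, 41, 63, 887), (143, 0, 126, 176, 7559), (160, 67, 7, 5, 28), (168, 73, 14, 37, 202), (166, 102, 4, 4, 10), (293, 120, 31, 25, 79), (287, 127, 4, 5, 9), (301, 136, 8, 7, 12), (332, 140, 8, 11, 16), (82, 175, 29, 27, 78), (310, 177, 10, 9, 65), (0, 178, 48, 77, 2081), (123, 179, 28, 27, 89), (306, 183, 3, 6, 10), (293, 188, 5, 11, 15), (297, 202, 4, 4, 10), (12, 205, 68, 58, 306), (103, 209, 15, 11, 60), (90, 218, 10, 10, 19), (412, 238, 7, 13, 25), (0, 248, 67, 65, 465), (0, 260, 208, 160, 7822), (0, 264, 11, 12, 53), (404, 264, 3, 6, 10)]
top [(251, 193, 7, 4, 19), (213, 196, 11, 13, 115), (256, 203, 96, 217, 13022), (455, 219, 8, 11, 54), (317, 228, 7, 5, 19), (138, 235, 15, 57, 127), (134, 293, 3, 8, 17), (472, 348, 88, 57, 1443), (399, 369, 21, 8, 105), (276, 402, 24, 18, 208)]
scene 0.980155348777771 [-1  0]
top 0.9851520657539368 [1 0]
```

The mallet is lying flat within about 3 mm of its old place, the wedge is home, and the robot is clear.

```bash
python3 -m crank '[[0.7,0,0,0,0],[0.7,0,0,0,0]]' | head -1; python3 -c "from bench import close_job; print(close_job())"
```

```text
time: 19.92
the job is handed in; nothing more can be done
None
```

I tapped the wedge fully home with six mallet blows (a last firm one moved it no further), laid the mallet back on the bare table within about 3 mm of where it was, let go, and handed the job in at 19.9 s.

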